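# Strap-clamp set-up for a small test piece

## Robot

A 7-joint arm with a two-finger parallel gripper is mounted at the origin on the work surface; the furniture and walls round the work are solid. World frame = base frame: x ahead of the robot, y to its left, z up, the work surface at z = 0. Lengths are in m, angles in rad, forces in N, time in s.
With the tool pointing down it reaches from about 0.425 to 0.875 m from the base axis. Payload 4.7 kg.
Tool frame: the origin (TCP) lies at the very end of the fingers, on their centre line; the grasp point (between the pads) lies 19 mm behind it; z points along the fingers, y is the line along which they close (so a half turn about z gives the same grasp; the last joint's range is limited). The gripper opens to 87 mm and grips with 3 to 60 N. Pads are 19 mm wide; open, the fingers measure 117 mm over their backs; the gripper's body (75 mm by 190 mm) begins 51 mm behind the grasp point.
Start: joints at [-1.148, 0.321, -0.07, 1.45, 0.023, 1.371, -0.057], TCP at [0.258, 0.596, 0.223] pointing down, gripper open.
Joint ranges: [-2.86, 2.86], [-0.3, 2.09], [-1.38, 1.24], [0.06, 2.45], [-1.56, 4.7], [0.09, 2.05], [-2.69, 2.69]. Speed limits (rad/s): [2.57, 2.57, 3.14, 3.14, 3.14, 3.14, 3.14].

## Interface

Orientations are given as a 3x3 rotation matrix whose columns are the frame's x, y, z axes.
In Python, from bench import state, cams, manip gives the robot as it stands. The module is installed in compiled form; this text tells all that it offers.
- The arm moves only by the tool carry_out, never from a script. Its argument "rows" is a list of rows, each a list of 7 numbers: the opening in per cent of the stroke, from 0 (shut) to 100 (fully open), then the shift along the tool's x, y, z in m, then the turn, a rotation vector about the tool's x, y, z in rad. A call has 1 to 10 rows; each row is the pose to reach, as a shift and turn from the pose commanded when the call began, along the tool's axes at that moment; what a row does not reach only later rows make up. A row lasts 1/10 s, in which the tool goes at most 50 mm and 8.59 degrees, less where a joint would pass 70% of its speed; a pose out of reach is approached as far as the arm can. A call with a gripper value outside its range is refused whole. The fingers move at their own pace and stop on an object; the grip force is fixed at half the most. Time passes only in rows, so rows that repeat a pose let the fingers close. It gives the time, the measured TCP pose, the force, the opening and the grip force at its end, in the units of the state.
- state(): the state, without advancing time (a new reading comes with each control period).
- cams.read_camera(name): name is "side" or "top" or "wrist"; returns a dict with "color" (480x640x3 uint8, red, green, blue), "z_map" (480x640 float32, m along the optical axis (not along the pixel's ray), 0 where there is no reading), "camera_matrix" (3x3 intrinsics, pixels), "rvec" (rotation vector, rad) and "tvec" (3), from world to camera coordinates, as OpenCV has them. Camera axes: x right, y down, z forward; pixel columns grow to the right and rows downward; lengths in m; the calibration is good to about 2 mm. A picture is of the moment at which its call begins.
- manip.sign_off(): hands the job in; it is judged then, once.
The state is a dict: "time": time; "joint_positions": joint angles; "joint_velocities": joint speeds; "joint_efforts": joint torques, N m; "tcp_pos": TCP position; "ee_rot": TCP orientation; "ft_force": force on the tool from outside, world axes, zero at the start; "ft_torque": the same for the moment, N m; "width": finger opening in m; "grasp_force": force on a finger pad.
Only numpy, scipy, OpenCV 4.12 (cv2) and the standard library are available. Lean on these libraries where they do the work, as an engineer would, in place of code of your own. Each camera call takes 0.05 s, during which the arm holds its last target. There are 200 camera calls.

## Task

Set up the strap clamp: stand the test piece on the rubber seat with the stop bar, centred, square and close up to the bar, and on the other seat build packing of the same height, the thick offcut lengthwise and centred on the seat and the thin one centred lengthwise on top of it. Then bridge the two with the slotted strap, in line with the seats, the stud standing in the middle of its slot, and drop the quick nut over the stud so that it sits flat on the strap. Leave the sanding block where it is.

Things in the scene. Friction and masses are not known exactly. Their poses are not given: they have to be found in the camera images.
- test_piece: The work: square block of layered plywood with a grey laminate face on top, 60 x 60 x 40 mm high, 0.09 kg. Origin: centre of the underside; x and y along its sides, z up.
- offcut_thick: The thick offcut: plain wooden block 120 mm (its x) by 50 mm (its y), 22 mm high. Origin: centre of the underside, z up. Grasp across the 50 mm. With the thin offcut on top it makes 40 mm, the height of the test piece.
- offcut_thin: The thin offcut: plain wooden block 45 mm (its x) by 85 mm (its y), 18 mm high. Origin: centre of the underside, z up. Grasp across the 45 mm.
- strap: Clamp strap: flat steel bar lying down, 36 mm wide (its x), 200 mm long (its y), 12 mm thick, 0.32 kg, with a slot through its middle 18 mm wide (x) and 52 mm long (y). Either end may be at the work. Origin: middle of the slot on the underside, z up. Grasp across the 36 mm at the middle, on the outer edges.
- quick_nut: The quick nut: round knurled dark steel collar that slips freely over the stud, 36 mm across and 22 mm high, with a 43 mm flange 4 mm thick at the foot, smooth bore 17 mm (21 mm at the foot); it lies flange down. Origin: centre of the underside, z up.
- stud: Fixed upright steel stud in the middle of the aluminium plate (124 x 236 mm, 12 mm thick), midway between the seats: 12 mm thick, tip 80 mm above its origin, top 10 mm tapering to 4 mm; hex collar 23 mm wide, 8 mm high at its foot. Origin: on its axis at the plate's top face. x: away from the robot; y: along the line through both seats, the strap's final long direction.
- work_stop: Fixed seat for the test piece: rubber sheet 3 mm thick, 72 mm wide (its y), with a light wooden stop bar screwed along its far edge (+x): bar face 34 mm from the origin, bar top 14 mm above it. Its centre is 75 mm from the stud, on either side of it. Origin: centre of the seat's underside, at the plate's top face; axes parallel to the stud's.
- heel_pad: Fixed plain seat for the packing, without a bar: rubber sheet 100 mm (its x) by 64 mm (its y), 3 mm thick, 75 mm from the stud on the side away from the barred seat. The thick offcut's 120 mm go along its x. Origin: centre of the underside, at the plate's top face; axes parallel to the stud's.
- sanding_block: A bystander: wooden sanding block 60 x 110 x 32 mm high, lying to the left at the back. Not needed; leave it where it is. Origin: centre of the underside.
There are look-alikes about, which are no part of the job. Leave any pink look-alike of the quick_nut alone.

How it is judged:
By the outcome, as a careful person would: the job done as asked, in the order asked, and still so for the second after the job is handed in, with the robot touching nothing.
It also fails if it takes over 144 s, if anything falls off the work surface, if the arm or the gripper's body presses on something with over 40 N, if the wrist force passes 120 N, or if a joint passes its speed limit or range.

## Working session

There is one attempt and no reset: what is moved stays moved. The work goes in short steps, Python scripts to look and compute and a tool call to move; the robot and the scene stay as the last step left them, time stands still between calls to the robot, and variables do not carry over. Pictures are saved under pics/ and viewed, at most 16 in all, crops included, and the job is handed in when it is done.

Besides the shell and the picture viewer there is one more tool, called after "Request:" in YAML: its name, and indented under it one key for each argument. carry_out: Moves the arm, as the interface text tells. Its arguments: {"type":"object","properties":{"rows":{"type":"array","items":{"type":"array","items":{"type":"number"}}}},"required":["rows"]}

```bash
mkdir -p pics
cat > h.py <<'E'
import numpy as np,cv2,pickle
from bench import state,cams,manip
def snap(n,save=None):
    d=cams.read_camera(n); d['R']=cv2.Rodrigues(np.array(d['rvec'],float))[0]; d['t']=np.array(d['tvec'],float).reshape(3)
    d['K']=np.array(d['camera_matrix'],float)
    if save: cv2.imwrite(f'pics/{save}.png',d['color'][:,:,::-1])
    pickle.dump(d,open(f'{n}.pkl','wb')); return d
def cloud(d):
    v,u=np.mgrid[0:480,0:640]; z=d['z_map'].astype(float); K=d['K']
    p=np.stack([(u-K[0,2])/K[0,0]*z,(v-K[1,2])/K[1,1]*z,z],-1)
    w=(p-d['t'])@d['R']; w[z==0]=np.nan; return w
def ray(d,uv,h):
    uv=np.atleast_2d(np.array(uv,float)); K=d['K']
    r=np.c_[(uv[:,0]-K[0,2])/K[0,0],(uv[:,1]-K[1,2])/K[1,1],np.ones(len(uv))]@d['R']
    c=-d['R'].T@d['t']; return c+r*((h-c[2])/r[:,2])[:,None]
E
python3 - <<'E'
from h import *
s=state();print({k:np.round(v,3).tolist() for k,v in s.items()})
for n in('top','side','wrist'):
    d=snap(n,n+'0');print(n,-d['R'].T@d['t'],d['R'][2])
E
```

```text
{'time': 0.0, 'joint_positions': [-1.148, 0.322, -0.07, 1.452, 0.023, 1.371, -0.057], 'joint_velocities': [-0.001, 0.001, -0.0, -0.001, 0.0, 0.001, -0.0], 'joint_efforts': [-0.001, -49.129, -0.404, -31.253, -0.064, 0.043, 0.0], 'tcp_pos': [0.258, 0.596, 0.221], 'ee_rot': [[-0.918, 0.397, -0.001], [0.397, 0.918, -0.002], [-0.0, -0.002, -1.0]], 'ft_force': [-0.266, 0.566, -0.294], 'ft_torque': [0.01, -0.0, 0.006], 'grasp_force': 0.0, 'width': 0.087}
top [0.41203636 0.12613425 0.96286657] [ 0.15799894 -0.00976975 -0.98739095]
side [0.47717497 0.90025916 0.37192895] [ 0.09941005 -0.91676565 -0.38685706]
wrist [0.19307159 0.62544297 0.38387665] [ 0.24371329 -0.1084946  -0.9637597 ]
```

View pics/top0.png

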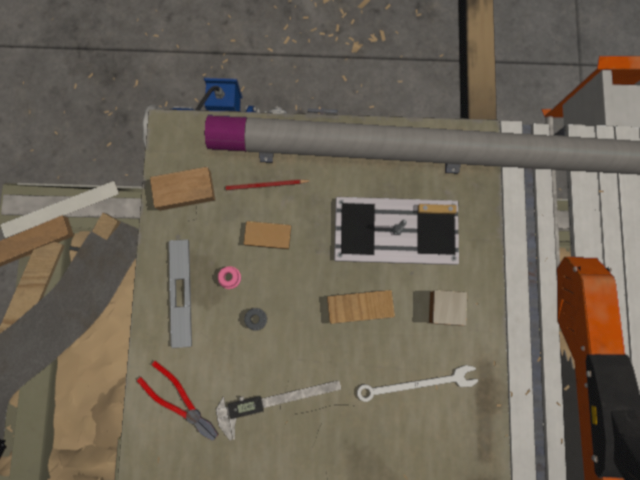

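View pics/side0.png

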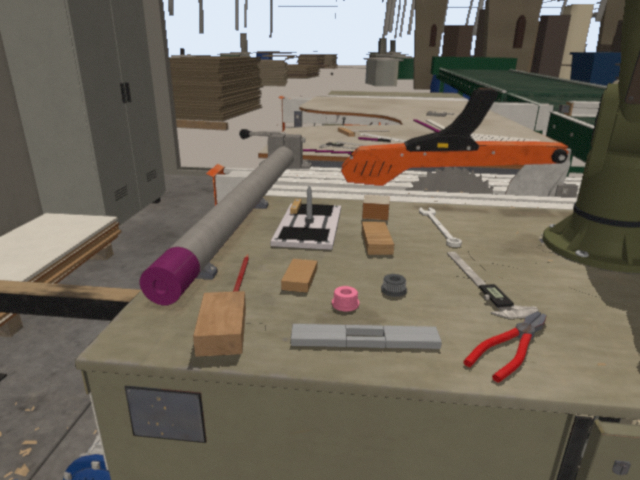

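Top view: plate with stud near (398,228), barred seat to the right (436,233), heel pad at (357,229). Test piece (449,307), thick offcut (361,307), thin offcut (267,235), strap (179,293), sanding block (181,188). Two collars could be the nut: dark grey (254,318) and pink (229,277). The dark steel one fits the description.

Run:
```python
from h import *
d=pickle.load(open('top.pkl','rb')); w=cloud(d); Z=w[:,:,2]
print('table',np.nanmedian(Z[400:470,250:480]), 'valid',np.mean(d['z_map']>0))
items={'test':((449,307),.04),'thick':((361,307),.022),'thin':((267,235),.018),'strap':((179,293),.012),'nut':((254,318),.022),'pink':((229,277),.022),'sand':((181,188),.032),'plate':((396,231),.012)}
for n,((u,v),h) in items.items():
    r=65
    m=np.zeros((480,640),np.uint8); m[(Z>h-.006)&(Z<h+.006)]=255
    if n=='plate': m[Z>.007]=255
    k,l,st,c=cv2.connectedComponentsWithStats(m,connectivity=4)
    # nearest comp with area>60
    best=min([i for i in range(1,k) if st[i,4]>60],key=lambda i:np.min(np.hypot(*(np.argwhere(l==i)-[v,u]).T))+0)
    pts=np.argwhere(l==best)[:,::-1].astype(float)
    P=ray(d,pts,h)[:,:2]
    (cx,cy),(a,b),ang=cv2.minAreaRect((P*1000).astype(np.float32))
    print(n,len(pts),'c %.1f %.1f size %.1f %.1f ang %.1f'%(cx,cy,a,b,ang),'z %.4f'%np.median(Z[l==best]),'med',np.round(P.mean(0)*1000,1))
# pipe
print('pipe z',[np.round(w[v,u],3).tolist() for u,v in((226,132),(300,140),(400,148),(480,150))])
print('stud',np.nanmax(Z[215:245,380:415]))
print('tool items',[np.round(w[v,u],3).tolist() for u,v in((200,425),(247,405),(420,385),(265,184))])
c=cv2.resize(d['color'][255:345,200:320,::-1],None,fx=3,fy=3,interpolation=2)
e=cv2.resize(d['color'][190:270,325:470,::-1],None,fx=3,fy=3,interpolation=2)
o=np.zeros((520,440,3),np.uint8);o[:270,:360]=c;o[275:515,:435]=e
cv2.imwrite('pics/crop1.png',o)
```

```text
table 0.0010291925739794468 valid 0.9957552083333333
test 1112 c 454.5 -121.9 size 60.2 60.5 ang 88.9 z 0.0406 med [ 454.3 -122.4]
thick 1764 c 452.9 37.4 size 49.9 120.1 ang 7.2 z 0.0230 med [452.8  37.5]
thin 1071 c 583.5 215.7 size 85.3 45.7 ang 86.3 z 0.0191 med [583.5 215.7]
strap 1914 c 470.3 374.0 size 200.0 38.2 ang 5.4 z 0.0133 med [468.3 374.2]
nut 254 c 425.2 232.5 size 35.2 35.7 ang 47.0 z 0.0230 med [425.3 232.3]
pink 251 c 501.5 284.4 size 36.5 35.5 ang 39.3 z 0.0232 med [501.6 284.7]
sand 1858 c 667.0 379.9 size 62.6 111.1 ang 12.5 z 0.0332 med [667.2 380.2]
plate 7839 c 600.0 -30.3 size 235.8 124.7 ang 89.8 z 0.0144 med [599.4 -30.2]
pipe z [[0.763, 0.295, 0.069], [0.753, 0.158, 0.066], [0.744, -0.028, 0.065], [0.743, -0.175, 0.069]]
stud 0.09615673407408501
tool items [[0.234, 0.322, 0.013], [nan, nan, nan], [0.312, -0.074, 0.007], [0.684, 0.225, 0.007]]
```

View pics/crop1.png

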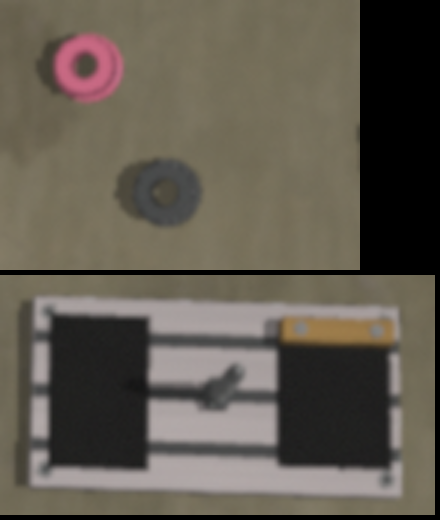

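The crop confirms it: the dark grey collar at top-view pixel (254,318) is the quick nut, and the pink one stays. The bar is at the far edge of the right-hand (-y) seat. I'm moving now, starting with the test piece.

```bash
cat > go.py <<'E'
import sys
from h import *
from scipy.spatial.transform import Rotation as Ro
def go(x,y,z,yaw):
    s=state(); R=np.array(s['ee_rot']); a=np.radians(yaw)
    yt=np.array([np.cos(a),np.sin(a),0]); zt=np.array([0,0,-1.]); T=np.c_[np.cross(yt,zt),yt,zt]
    d=R.T@(np.array([x,y,z])/1000-s['tcp_pos']); rv=Ro.from_matrix(R.T@T).as_rotvec()
    print('shift',np.round(d,4).tolist(),'turn',np.round(rv,4).tolist(),'t',s['time'])
if __name__=='__main__':
    v=list(map(float,sys.argv[1:]))
    for i in range(0,len(v),4): go(*v[i:i+4])
E
python3 go.py 450 200 200 89 454.5 -121.9 150 89
```

```text
shift [-0.3334, -0.2872, 0.0222] turn [-0.0015, -0.0002, -0.3914] t 0.15
shift [-0.4655, -0.5807, 0.0726] turn [-0.0015, -0.0002, -0.3914] t 0.15
```

Request:
carry_out:
  rows:
    - [100,-0.04,-0.036,0.0,0,0,-0.05]
    - [100,-0.08,-0.072,0.003,0,0,-0.1]
    - [100,-0.12,-0.108,0.006,0,0,-0.15]
    - [100,-0.16,-0.144,0.01,0,0,-0.2]
    - [100,-0.2,-0.18,0.013,0,0,-0.25]
    - [100,-0.24,-0.21,0.016,0,0,-0.3]
    - [100,-0.28,-0.25,0.02,0,0,-0.35]
    - [100,-0.333,-0.287,0.022,0,0,-0.391]
    - [100,-0.36,-0.33,0.03,-0.0015,0,-0.391]
    - [100,-0.38,-0.37,0.04,-0.0015,0,-0.391]

```text
time: 1.15
tcp_pos: [0.455, 0.1382, 0.1887]
ee_rot: [[-1.0, 0.018, 0.002], [0.018, 1.0, 0.002], [-0.002, 0.002, -1.0]]
ft_force: [0.7, -0.9, -0.4]
width: 0.0869
grasp_force: 0.0
```

```bash
python3 go.py 454.5 -121.9 120 89 454.5 -121.9 12 89
```

```text
shift [-0.0041, -0.2602, 0.0682] turn [0.002, 0.0019, -0.0009] t 1.15
shift [-0.0039, -0.2604, 0.1762] turn [0.002, 0.0019, -0.0009] t 1.15
```

Request:
carry_out:
  rows:
    - [100,0.0,-0.045,0.01,0,0,0]
    - [100,0.0,-0.09,0.02,0,0,0]
    - [100,0.0,-0.135,0.035,0,0,0]
    - [100,0.0,-0.18,0.05,0,0,0]
    - [100,0.002,-0.227,0.06,0,0,0]
    - [100,0.005,-0.227,0.063,0,0,0]
    - [100,0.005,-0.227,0.063,0,0,0]
    - [100,0.005,-0.227,0.063,0,0,0]
    - [100,0.005,-0.227,0.063,0,0,0]

```text
time: 2.05
tcp_pos: [0.4455, -0.085, 0.1255]
ee_rot: [[-1.0, 0.015, 0.001], [0.015, 1.0, 0.002], [-0.001, 0.002, -1.0]]
ft_force: [0.6, -0.8, -0.2]
width: 0.087
grasp_force: 0.0
```

```bash
python3 go.py 454.5 -121.9 12 89; python3 -c "
from h import *
d=snap('wrist','w1'); 
"
```

```text
shift [-0.0095, -0.037, 0.1135] turn [0.0018, 0.001, 0.0026] t 2.05
```

View pics/w1.png

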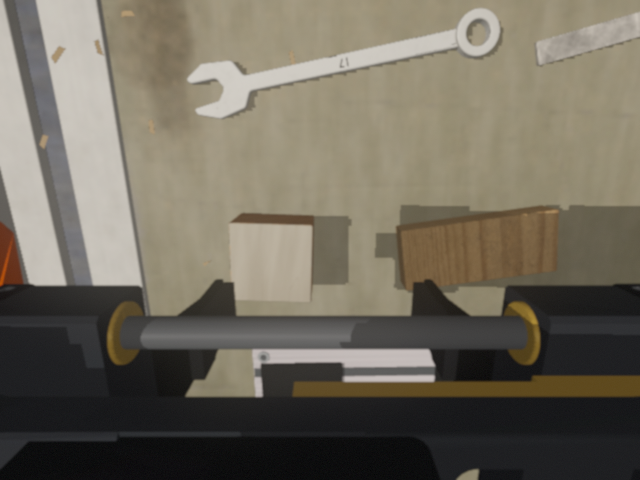

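The wrist view shows the test piece at (271,258), right of the fingers' line, with the thick offcut at (478,248). That agrees with the 37 mm shift I computed.

Request:
carry_out:
  rows:
    - [100,-0.0095,-0.037,0.0,0.002,0,0.003]
    - [100,-0.0095,-0.037,0.02,0.002,0,0.003]
    - [100,-0.0095,-0.037,0.05,0.002,0,0.003]
    - [100,-0.0095,-0.037,0.08,0.002,0,0.003]
    - [100,-0.0095,-0.037,0.1,0.002,0,0.003]
    - [100,-0.0095,-0.037,0.113,0.002,0,0.003]
    - [100,-0.0095,-0.037,0.113,0.002,0,0.003]
    - [100,-0.0095,-0.037,0.113,0.002,0,0.003]

```text
time: 2.9
tcp_pos: [0.4545, -0.1234, 0.0127]
ee_rot: [[-1.0, 0.02, 0.001], [0.02, 1.0, -0.001], [-0.001, -0.001, -1.0]]
ft_force: [0.6, -0.9, -0.2]
width: 0.0869
grasp_force: 0.0
```

Request:
carry_out:
  rows:
    - [0,0,0,0,0,0,0]
    - [0,0,0,0,0,0,0]
    - [0,0,0,0,0,0,0]
    - [0,0,0,0,0,0,0]
    - [0,0,0,0,0,0,0]
    - [0,0,0,0,0,0,0]

```text
time: 3.5
tcp_pos: [0.4541, -0.1235, 0.0125]
ee_rot: [[-1.0, 0.021, 0.001], [0.021, 1.0, -0.0], [-0.001, -0.0, -1.0]]
ft_force: [-0.5, -0.0, 3.7]
width: 0.0599
grasp_force: 30.0
```

Request:
carry_out:
  rows:
    - [0,0,0,-0.02,0,0,0]
    - [0,0,0,-0.05,0,0,0]
    - [0,0,0,-0.075,0,0,0]
    - [0,-0.03,0.004,-0.075,0,0,-0.01]
    - [0,-0.07,0.012,-0.075,0,0,-0.02]
    - [0,-0.11,0.018,-0.075,0,0,-0.02]
    - [0,-0.138,0.02,-0.075,0,0,-0.02]
    - [0,-0.138,0.02,-0.075,0,0,-0.02]
    - [0,-0.138,0.02,-0.075,0,0,-0.02]
    - [0,-0.138,0.02,-0.075,0,0,-0.02]

```text
time: 4.5
tcp_pos: [0.5908, -0.1069, 0.0866]
ee_rot: [[-1.0, 0.002, -0.001], [0.002, 1.0, -0.0], [0.001, -0.0, -1.0]]
ft_force: [-0.5, 0.3, -1.8]
width: 0.0602
grasp_force: 30.0
```

```bash
python3 go.py 598 -105.3 29 90
python3 - <<'E'
from h import *
d=snap('wrist','w2'); w=cloud(d);Z=w[:,:,2]
E
```

```text
shift [-0.0073, 0.0016, 0.0576] turn [-0.0004, -0.0014, -0.0018] t 4.5
```

View pics/w2.png

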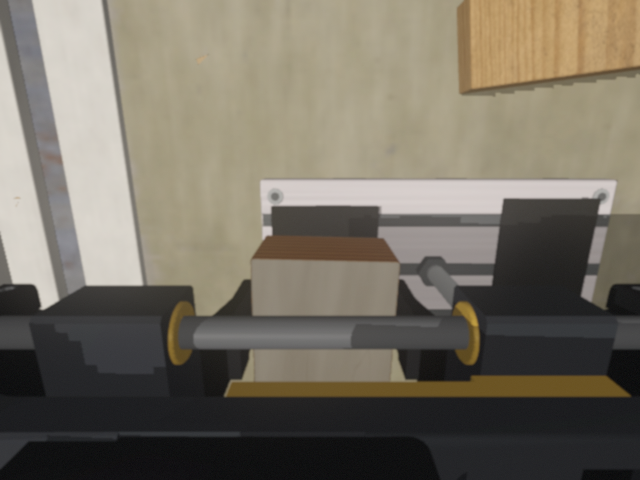

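Test piece is held square between the fingers. The barred seat's front corners are at (272,207) and (380,207), the heel pad's at (502,199) and (598,199), and the stud tip is at about (433,265). The right finger clears the stud.

Run:
```python
from h import *
d=pickle.load(open('wrist.pkl','rb'));g=d['color'].astype(int).sum(2)
print(ray(d,[(272,207),(380,207),(502,199.5),(598.5,198.5)],.015)*1000)
print(ray(d,[(261,180),(615,180)],.012)*1000, ray(d,[(433,262)],.092)*1000)
print('block top corners',ray(d,[(252,262),(397,262)],.115)*1000)
```

```text
[[ 557.66561295 -140.67356988   15.        ]
 [ 557.77361236  -69.23237235   15.        ]
 [ 552.92974226   10.72129453   15.        ]
 [ 552.37034356   73.91611527   15.        ]]
[[ 540.27601957 -147.63022908   12.        ]
 [ 540.65983292   84.57110026   12.        ]] [[570.93499183 -55.87965938  92.        ]]
block top corners [[ 563.35330148 -134.77310828  115.        ]
 [ 563.42238264  -77.47582811  115.        ]]
```

Request:
carry_out:
  rows:
    - [0,-0.007,0.001,0.01,0,0,-0.002]
    - [0,-0.007,0.001,0.03,0,0,-0.002]
    - [0,-0.007,0.001,0.045,0,0,-0.002]
    - [0,-0.007,0.001,0.052,0,0,-0.002]
    - [0,-0.007,0.001,0.056,0,0,-0.002]
    - [0,-0.007,0.001,0.056,0,0,-0.002]
    - [0,-0.007,0.001,0.056,0,0,-0.002]

```text
time: 5.25
tcp_pos: [0.5996, -0.1056, 0.0317]
ee_rot: [[-1.0, -0.001, 0.001], [-0.001, 1.0, -0.001], [-0.001, -0.001, -1.0]]
ft_force: [0.2, 0.5, -1.3]
width: 0.0601
grasp_force: 30.0
```

Request:
carry_out:
  rows:
    - [0,0,0,0.001,0,0,0]
    - [0,-0.001,0,0.001,0,0,0]
    - [0,-0.002,0,0.001,0,0,0]
    - [0,-0.003,0,0.001,0,0,0]
    - [0,-0.004,0,0.001,0,0,0]
    - [0,-0.004,0,0.001,0,0,0]
    - [0,-0.004,0,0.001,0,0,0]

```text
time: 5.95
tcp_pos: [0.6032, -0.1054, 0.0301]
ee_rot: [[-1.0, -0.001, 0.0], [-0.001, 1.0, -0.001], [-0.0, -0.001, -1.0]]
ft_force: [0.0, -0.2, -0.0]
width: 0.0599
grasp_force: 30.0
```

Nearly down. I'll lower it to light contact, then push towards the bar.

Request:
carry_out:
  rows:
    - [0,0,0,0.001,0,0,0]
    - [0,0,0,0.002,0,0,0]
    - [0,-0.001,0,0.002,0,0,0]
    - [0,-0.002,0,0.002,0,0,0]
    - [0,-0.002,0,0.002,0,0,0]

```text
time: 6.45
tcp_pos: [0.6035, -0.1054, 0.0278]
ee_rot: [[-1.0, -0.001, -0.003], [-0.001, 1.0, 0.0], [0.003, 0.0, -1.0]]
ft_force: [-6.2, 0.8, 1.8]
width: 0.06
grasp_force: 30.0
```

Request:
carry_out:
  rows:
    - [0,0.0005,0,0.0005,0,0,0]
    - [0,0.0005,0,0.0005,0,0,0]
    - [82,0.0005,0,0.0005,0,0,0]
    - [82,0.0005,0,0.0005,0,0,0]
    - [82,0.0005,0,0.0005,0,0,0]
    - [82,0.0005,0,-0.03,0,0,0]
    - [82,0.0005,0,-0.07,0,0,0]
    - [82,0.0005,0,-0.11,0,0,0]
    - [82,0.0005,0,-0.11,0,0,0]
    - [82,0.0005,0,-0.11,0,0,0]

```text
time: 7.45
tcp_pos: [0.6057, -0.1054, 0.1394]
ee_rot: [[-1.0, -0.001, 0.004], [-0.001, 1.0, -0.0], [-0.004, -0.0, -1.0]]
ft_force: [-0.7, -0.5, -0.2]
width: 0.0712
grasp_force: 0.0
```

```bash
python3 go.py 452.9 37.4 140 97.2
python3 - <<'E'
from h import *
d=snap('wrist','w3')
E
```

```text
shift [0.1526, 0.143, -0.0012] turn [-0.0005, 0.0035, -0.1243] t 7.45
```

View pics/w3.png

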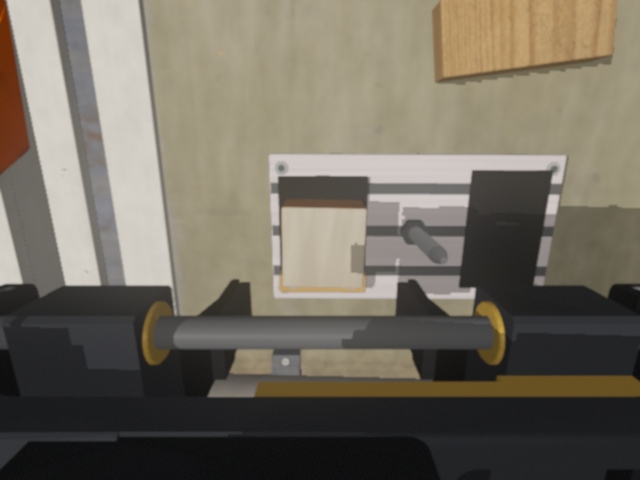

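The test piece stands square on its seat with its far face against the bar, top corners (282,206) to (365,290). The thick offcut lies with its length along y, so it has to be gripped at yaw 7°.

Request:
carry_out:
  rows:
    - [100,0.02,0.02,0,0,0.002,0.145]
    - [100,0.04,0.04,0,0,0.002,0.29]
    - [100,0.06,0.06,0,0,0.002,0.435]
    - [100,0.08,0.08,0,0,0.002,0.58]
    - [100,0.1,0.1,0,0,0.002,0.725]
    - [100,0.12,0.12,0,0,0.002,0.87]
    - [100,0.14,0.13,0,0,0.002,1.015]
    - [100,0.1525,0.143,0,0,0.002,1.16]
    - [100,0.1525,0.143,0,0,0.002,1.305]
    - [100,0.1525,0.143,0,0,0.002,1.446]

```text
time: 8.5
tcp_pos: [0.4505, 0.0381, 0.1366]
ee_rot: [[-0.122, 0.993, -0.003], [0.993, 0.122, 0.0], [0.001, -0.003, -1.0]]
ft_force: [0.5, -0.2, -0.1]
width: 0.0874
grasp_force: 0.0
```

Request:
carry_out:
  rows:
    - [100,0,0,0,0,0,0]
    - [100,0,0,0,0,0,0]
    - [100,0,0,0,0,0,0]

```text
time: 8.8
tcp_pos: [0.4516, 0.0373, 0.1375]
ee_rot: [[-0.128, 0.992, -0.002], [0.992, 0.128, 0.0], [0.0, -0.002, -1.0]]
ft_force: [0.7, -0.6, -0.2]
width: 0.087
grasp_force: 0.0
```

```bash
python3 go.py 452.9 37.4 11 7.2
python3 - <<'E'
from h import *
d=snap('wrist','w4');
E
```

```text
shift [-0.0001, 0.0015, 0.1264] turn [-0.002, -0.0004, 0.0024] t 8.8
```

Request:
carry_out:
  rows:
    - [100,0,0.0015,0.04,-0.002,0,0.002]
    - [100,0,0.0015,0.08,-0.002,0,0.002]
    - [100,0,0.0015,0.11,-0.002,0,0.002]
    - [100,0,0.0015,0.1265,-0.002,0,0.002]
    - [100,0,0.0015,0.1265,-0.002,0,0.002]
    - [100,0,0.0015,0.1265,-0.002,0,0.002]
    - [100,0,0.0015,0.1265,-0.002,0,0.002]

```text
time: 9.55
tcp_pos: [0.4545, 0.038, 0.0127]
ee_rot: [[-0.124, 0.992, 0.003], [0.992, 0.124, 0.002], [0.001, 0.003, -1.0]]
ft_force: [0.8, 0.6, -0.1]
width: 0.0869
grasp_force: 0.0
```

Request:
carry_out:
  rows:
    - [0,0,0,0,0,0,0]
    - [0,0,0,0,0,0,0]
    - [0,0,0,0,0,0,0]
    - [0,0,0,0,0,0,0]
    - [0,0,0,0,0,0,0]
    - [0,0,0,0,0,0,0]
    - [0,0,0,-0.05,0,0,0]
    - [0,0,0,-0.1,0,0,0]
    - [0,0,0,-0.1,0,0,0]
    - [0,0,0,-0.1,0,0,0]

```text
time: 10.55
tcp_pos: [0.4539, 0.038, 0.1125]
ee_rot: [[-0.124, 0.992, 0.003], [0.992, 0.124, 0.002], [0.002, 0.003, -1.0]]
ft_force: [-0.5, -0.7, -1.6]
width: 0.0493
grasp_force: 30.0
```

```bash
python3 go.py 600 44 115 90
python3 - <<'E'
from h import *
d=snap('wrist')
d=snap('top')
E
```

```text
shift [-0.0121, 0.1457, -0.002] turn [0.0043, 0.0009, -1.4466] t 10.55
```

Request:
carry_out:
  rows:
    - [0,0,0.01,-0.015,0,0,-0.145]
    - [0,0,0.02,-0.015,0.001,0,-0.29]
    - [0,-0.002,0.04,-0.015,0.002,0,-0.435]
    - [0,-0.004,0.06,-0.015,0.002,0,-0.58]
    - [0,-0.006,0.08,-0.015,0.002,0,-0.725]
    - [0,-0.008,0.1,-0.015,0.002,0,-0.87]
    - [0,-0.01,0.12,-0.015,0.002,0,-1.015]
    - [0,-0.012,0.146,-0.015,0.003,0,-1.16]
    - [0,-0.012,0.146,-0.015,0.004,0,-1.305]
    - [0,-0.012,0.146,-0.015,0.004,0,-1.446]

```text
time: 11.65
tcp_pos: [0.5986, 0.0433, 0.1236]
ee_rot: [[-1.0, -0.005, -0.006], [-0.005, 1.0, -0.004], [0.006, -0.004, -1.0]]
ft_force: [-0.7, -0.1, -1.1]
width: 0.0498
grasp_force: 30.0
```

Request:
carry_out:
  rows:
    - [0,0,0,0,0,0,0]
    - [0,0,0,0,0,0,0]
    - [0,0,0,0,0,0,0]
    - [0,0,0,0,0,0,0]

```text
time: 12.05
tcp_pos: [0.5993, 0.0438, 0.1264]
ee_rot: [[-1.0, 0.002, -0.002], [0.002, 1.0, -0.002], [0.002, -0.002, -1.0]]
ft_force: [0.3, 0.2, -1.7]
width: 0.0496
grasp_force: 30.0
```

```bash
python3 go.py 600 44 30 90
python3 - <<'E'
from h import *
d=snap('wrist','w5')
d=snap('top','t5')
w=cloud(d); Z=w[:,:,2]
E
```

```text
shift [-0.0009, 0.0004, 0.0964] turn [-0.0019, -0.002, -0.0021] t 12.05
```

View pics/w5.png

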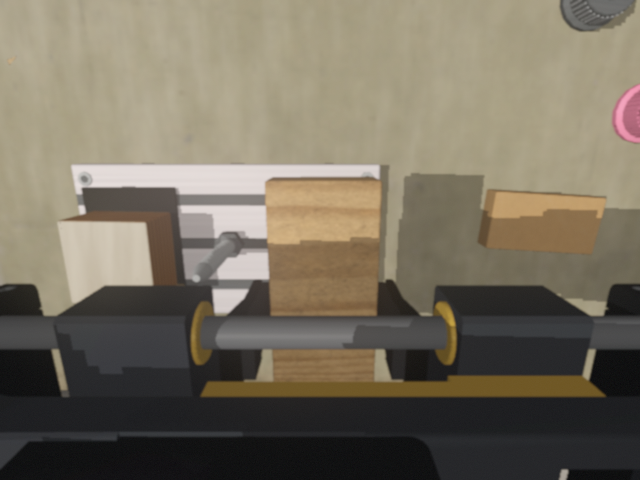

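The thick offcut is held lengthwise along x, near end at (267–381,181). The stud and test piece are clear to the left.

Run:
```python
from h import *
d=pickle.load(open('wrist.pkl','rb'))
print(ray(d,[(266.5,180),(381,180),(272,340),(376,340)],.1357)*1000)
print(ray(d,[(72,165),(380,165)],.012)*1000)
```

```text
[[541.55018659  20.06553514 135.7       ]
 [541.64385419  68.63730149 135.7       ]
 [617.48680672  19.35048327 135.7       ]
 [617.50178947  69.32102283 135.7       ]]
[[ 540.63942629 -147.24146164   12.        ]
 [ 541.12196617   86.79991222   12.        ]]
```

Request:
carry_out:
  rows:
    - [0,-0.001,0.0005,0.04,-0.002,-0.002,-0.002]
    - [0,-0.001,0.0005,0.08,-0.002,-0.002,-0.002]
    - [0,-0.001,0.0005,0.092,-0.002,-0.002,-0.002]
    - [0,-0.001,0.0005,0.096,-0.002,-0.002,-0.002]
    - [0,-0.001,0.0005,0.096,-0.002,-0.002,-0.002]
    - [0,-0.001,0.0005,0.096,-0.002,-0.002,-0.002]
    - [0,-0.001,0.0005,0.096,-0.002,-0.002,-0.002]

```text
time: 12.85
tcp_pos: [0.6019, 0.0442, 0.0326]
ee_rot: [[-1.0, -0.001, 0.004], [-0.001, 1.0, 0.001], [-0.004, 0.001, -1.0]]
ft_force: [0.6, -0.6, -0.3]
width: 0.0497
grasp_force: 30.0
```

Request:
carry_out:
  rows:
    - [0,0,0,0.001,0,0,0]
    - [0,0,0,0.002,0,0,0]
    - [0,0,0,0.002,0,0,0]
    - [0,0,0,0.002,0,0,0]

```text
time: 13.25
tcp_pos: [0.6004, 0.0441, 0.0287]
ee_rot: [[-1.0, -0.001, 0.0], [-0.001, 1.0, 0.0], [-0.0, 0.0, -1.0]]
ft_force: [-0.0, 0.7, -1.6]
width: 0.0495
grasp_force: 30.0
```

Request:
carry_out:
  rows:
    - [0,0,0.0005,0.001,0,0,0]
    - [0,0,0.0005,0.0015,0,0,0]
    - [0,0,0.0005,0.0015,0,0,0]
    - [0,0,0.0005,0.0015,0,0,0]

```text
time: 13.65
tcp_pos: [0.6004, 0.0446, 0.0271]
ee_rot: [[-1.0, -0.001, 0.0], [-0.001, 1.0, 0.0], [-0.0, 0.0, -1.0]]
ft_force: [-0.1, -0.9, -1.0]
width: 0.0499
grasp_force: 30.0
```

Request:
carry_out:
  rows:
    - [0,0,0,0.0005,0,0,0]
    - [0,0,0,0.001,0,0,0]
    - [0,0,0,0.001,0,0,0]

```text
time: 13.95
tcp_pos: [0.6005, 0.0446, 0.0266]
ee_rot: [[-1.0, -0.001, 0.001], [-0.001, 1.0, 0.0], [-0.001, 0.0, -1.0]]
ft_force: [-1.4, 0.4, 3.7]
width: 0.0498
grasp_force: 30.0
```

Request:
carry_out:
  rows:
    - [82,0,0,0,0,0,0]
    - [82,0,0,0,0,0,0]
    - [82,0,0,0,0,0,0]
    - [82,0,0,0,0,0,0]
    - [82,0,0,-0.03,0,0,0]
    - [82,0,0,-0.07,0,0,0]
    - [82,0,0,-0.11,0,0,0]
    - [82,0,0,-0.12,0,0,0]
    - [82,0,0,-0.12,0,0,0]
    - [82,0,0,-0.12,0,0,0]

```text
time: 14.95
tcp_pos: [0.5996, 0.0447, 0.145]
ee_rot: [[-1.0, -0.001, -0.001], [-0.001, 1.0, 0.0], [0.001, 0.0, -1.0]]
ft_force: [-0.6, -0.9, -0.8]
width: 0.0718
grasp_force: 0.0
```

```bash
python3 go.py 583.5 215.7 140 -3.7
python3 - <<'E'
from h import *
d=snap('wrist','w6')
w=cloud(d); Z=w[:,:,2]
def top(h,lo,hi):
    m=((abs(Z-h)<.004)&(w[:,:,1]>lo)&(w[:,:,1]<hi)).astype(np.uint8)
    k,l,st,c=cv2.connectedComponentsWithStats(m);i=1+np.argmax(st[1:,4])
    P=ray(d,np.argwhere(l==i)[:,::-1],h)[:,:2]*1000
    print(h,np.round(cv2.minAreaRect(P.astype(np.float32))[0],1),np.round(cv2.minAreaRect(P.astype(np.float32))[1:][0],1),cv2.minAreaRect(P.astype(np.float32))[2])
top(.037,0,.09);top(.055,-.16,-.05);top(.018,.13,.3)
E
```

```text
shift [0.0159, 0.171, 0.0051] turn [-0.0008, -0.0009, 1.6367] t 14.95
0.037 [602.3  44.8] [119.5  49.8] 0.16025494039058685
0.055 [ 602.2 -103.8] [62.  55.8] 88.8765640258789
0.018 [584.9 214.2] [86.6 45.1] 86.36204528808594
```

View pics/w6.png

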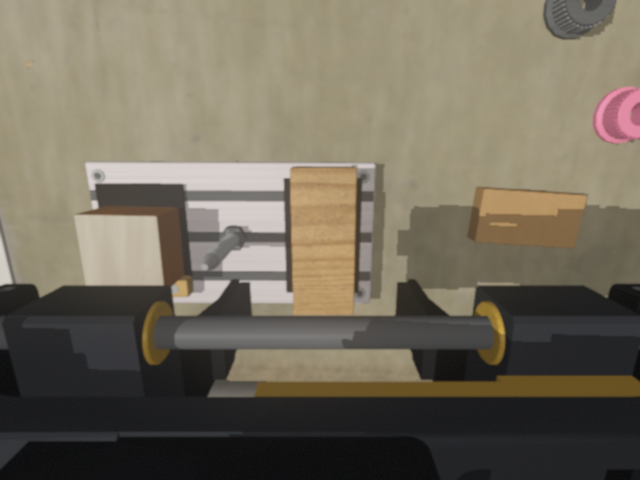

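Thick offcut is centred on its pad; a pad strip shows evenly at both sides (287–291 and 357–361). Next is the thin offcut.

Request:
carry_out:
  rows:
    - [82,0.001,0.02,0,0,0,0.148]
    - [82,0.003,0.04,0,0,0,0.296]
    - [82,0.005,0.06,0,0,0,0.444]
    - [82,0.007,0.08,0,0,0,0.592]
    - [82,0.009,0.1,0,0,0,0.74]
    - [82,0.011,0.12,0,0,0,0.888]
    - [82,0.013,0.14,0,0,0,1.036]
    - [82,0.015,0.16,0,0,0,1.184]
    - [82,0.016,0.171,0,0,0,1.332]
    - [82,0.016,0.171,0,0,0,1.48]

```text
time: 16.0
tcp_pos: [0.5823, 0.2181, 0.1436]
ee_rot: [[-0.09, 0.996, -0.003], [0.996, 0.09, -0.001], [-0.001, -0.003, -1.0]]
ft_force: [-0.2, -0.6, -0.5]
width: 0.0713
grasp_force: 0.0
```

Request:
carry_out:
  rows:
    - [82,0,0,0.02,0,0,0.145]
    - [82,0,0,0.05,0,0,0.157]
    - [82,0,0,0.08,0,0,0.157]
    - [82,0,0,0.08,0,0,0.157]
    - [82,0,0,0.08,0,0,0.157]
    - [82,0,0,0.08,0,0,0.157]

```text
time: 16.6
tcp_pos: [0.5851, 0.2156, 0.0673]
ee_rot: [[0.065, 0.998, 0.002], [0.998, -0.065, 0.001], [0.001, 0.002, -1.0]]
ft_force: [0.6, -0.8, -0.3]
width: 0.0711
grasp_force: 0.0
```

```bash
python3 go.py 583.5 215.7 6 -3.7
```

```text
shift [-0.0001, -0.0017, 0.0613] turn [0.002, -0.0008, -0.0006] t 16.6
```

Request:
carry_out:
  rows:
    - [82,0,-0.0015,0.02,0.002,0,0]
    - [82,0,-0.0015,0.045,0.002,0,0]
    - [82,0,-0.0015,0.06,0.002,0,0]
    - [82,0,-0.0015,0.06,0.002,0,0]
    - [82,0,-0.0015,0.06,0.002,0,0]
    - [82,0,-0.0015,0.06,0.002,0,0]

```text
time: 17.2
tcp_pos: [0.584, 0.216, 0.0077]
ee_rot: [[0.065, 0.998, 0.001], [0.998, -0.065, 0.001], [0.001, 0.001, -1.0]]
ft_force: [-0.8, -0.2, 0.6]
width: 0.0712
grasp_force: 0.0
```

Request:
carry_out:
  rows:
    - [0,0,0,0,0,0,0]
    - [0,0,0,0,0,0,0]
    - [0,0,0,0,0,0,0]
    - [0,0,0,0,0,0,0]
    - [0,0,0,0,0,0,0]
    - [0,0,0,0,0,0,0]
    - [0,0,0,-0.05,0,0,0]
    - [0,0,0,-0.1,0,0,0]
    - [0,0,0,-0.11,0,0,0]
    - [0,0,0,-0.11,0,0,0]

```text
time: 18.2
tcp_pos: [0.5845, 0.2162, 0.1186]
ee_rot: [[0.065, 0.998, 0.003], [0.998, -0.065, 0.003], [0.003, 0.002, -1.0]]
ft_force: [0.2, 0.2, -1.4]
width: 0.0448
grasp_force: 30.0
```

```bash
python3 go.py 599.5 44.5 120 90
```

```text
shift [-0.1704, 0.0262, -0.0018] turn [0.0044, -0.0004, -1.6358] t 18.2
```

Request:
carry_out:
  rows:
    - [0,-0.02,0.003,0,0.001,0,-0.148]
    - [0,-0.04,0.006,0,0.002,0,-0.296]
    - [0,-0.06,0.009,0,0.003,0,-0.444]
    - [0,-0.08,0.012,0,0.004,0,-0.592]
    - [0,-0.1,0.015,0,0.004,0,-0.74]
    - [0,-0.12,0.018,0,0.004,0,-0.888]
    - [0,-0.14,0.021,0,0.004,0,-1.036]
    - [0,-0.16,0.024,0,0.004,0,-1.184]
    - [0,-0.17,0.026,0,0.004,0,-1.332]
    - [0,-0.17,0.026,0,0.004,0,-1.48]

```text
time: 19.2
tcp_pos: [0.5963, 0.0415, 0.1136]
ee_rot: [[-0.988, 0.152, -0.008], [0.152, 0.988, -0.004], [0.008, -0.005, -1.0]]
ft_force: [0.5, -0.1, 0.1]
width: 0.0446
grasp_force: 30.0
```

Request:
carry_out:
  rows:
    - [0,0,0,0.01,0,0,-0.145]
    - [0,0,0,0.03,0,0,-0.156]
    - [0,0,0,0.045,0,0,-0.156]
    - [0,0,0,0.045,0,0,-0.156]
    - [0,0,0,0.045,0,0,-0.156]
    - [0,0,0,0.045,0,0,-0.156]

```text
time: 19.8
tcp_pos: [0.5981, 0.0443, 0.0716]
ee_rot: [[-1.0, -0.0, -0.004], [-0.0, 1.0, -0.002], [0.004, -0.002, -1.0]]
ft_force: [0.4, 0.3, 0.0]
width: 0.0446
grasp_force: 30.0
```

```bash
python3 go.py 600 44.6 45.5 90
python3 - <<'E'
from h import *
d=snap('wrist','w7'); s=state()
w=cloud(d);Z=w[:,:,2]
def box(h,ylo,yhi,tol=.004):
    m=((abs(Z-h)<tol)&(w[:,:,1]>ylo)&(w[:,:,1]<yhi)).astype(np.uint8)
    k,l,st,c=cv2.connectedComponentsWithStats(m);i=1+np.argmax(st[1:,4])
    P=ray(d,np.argwhere(l==i)[:,::-1],h)[:,:2]*1000
    print(h,np.round(P.min(0),1),np.round(P.max(0),1),cv2.minAreaRect(P.astype(np.float32)))
ht=s['tcp_pos'][2]-.0077+.018
box(ht,0,.1);box(.037,0,.09)
E
```

```text
shift [-0.002, 0.0004, 0.0261] turn [-0.0019, -0.0035, 0.0001] t 19.8
0.08214617713634523 [556.1  12.8] [602.5  76.4] ((579.2687377929688, 44.570369720458984), (46.41838836669922, 63.6052131652832), 0.09586787223815918)
0.037 [542.5  19.9] [562.3  69.6] ((552.3931274414062, 44.71849060058594), (19.842830657958984, 49.718910217285156), 0.0345657542347908)
```

View pics/w7.png

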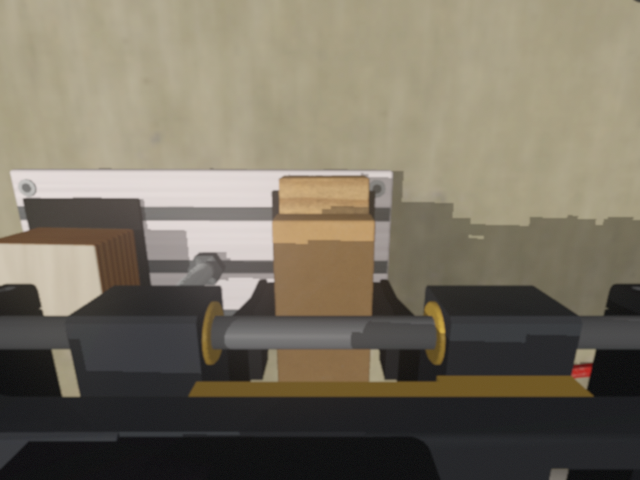

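The thin offcut is above the thick one, lengths aligned: near edges at row 215 (thin) and row 178 (thick). It needs about 3.5 mm more in +x.

Request:
carry_out:
  rows:
    - [0,-0.0035,0.0003,0.01,-0.002,-0.0035,0]
    - [0,-0.0035,0.0003,0.02,-0.002,-0.0035,0]
    - [0,-0.0035,0.0003,0.024,-0.002,-0.0035,0]
    - [0,-0.0035,0.0003,0.024,-0.002,-0.0035,0]
    - [0,-0.0035,0.0003,0.024,-0.002,-0.0035,0]

```text
time: 20.35
tcp_pos: [0.6009, 0.0444, 0.0469]
ee_rot: [[-1.0, -0.0, -0.001], [-0.0, 1.0, -0.0], [0.001, -0.0, -1.0]]
ft_force: [-0.1, 0.2, -0.1]
width: 0.0445
grasp_force: 30.0
```

Request:
carry_out:
  rows:
    - [0,0,0,0.001,0,0,0]
    - [0,0,0,0.002,0,0,0]
    - [0,0,0,0.002,0,0,0]
    - [0,0,0,0.002,0,0,0]

```text
time: 20.75
tcp_pos: [0.6011, 0.0445, 0.0452]
ee_rot: [[-1.0, -0.0, -0.001], [-0.0, 1.0, 0.0], [0.001, 0.0, -1.0]]
ft_force: [-0.0, 0.1, -0.4]
width: 0.0448
grasp_force: 30.0
```

Request:
carry_out:
  rows:
    - [0,0,0,0.001,0,0,0]
    - [0,0,0,0.001,0,0,0]
    - [0,0,0,0.001,0,0,0]

```text
time: 21.05
tcp_pos: [0.601, 0.0445, 0.0441]
ee_rot: [[-1.0, -0.0, -0.001], [-0.0, 1.0, 0.0], [0.001, 0.0, -1.0]]
ft_force: [-0.4, -0.1, -0.7]
width: 0.0444
grasp_force: 30.0
```

Request:
carry_out:
  rows:
    - [0,0,0,0.0005,0,0,0]
    - [0,0,0,0.001,0,0,0]
    - [0,0,0,0.001,0,0,0]

```text
time: 21.35
tcp_pos: [0.601, 0.0445, 0.0434]
ee_rot: [[-1.0, -0.0, -0.001], [-0.0, 1.0, 0.0], [0.001, 0.0, -1.0]]
ft_force: [-0.6, 0.5, 1.7]
width: 0.0443
grasp_force: 30.0
```

Request:
carry_out:
  rows:
    - [75,0,0,0,0,0,0]
    - [75,0,0,0,0,0,0]
    - [75,0,0,0,0,0,0]
    - [75,0,0,0,0,0,0]
    - [75,0,0,-0.03,0,0,0]
    - [75,0,0,-0.07,0,0,0]
    - [75,0,0,-0.11,0,0,0]
    - [75,0,0,-0.12,0,0,0]
    - [75,0,0,-0.12,0,0,0]
    - [75,0,0,-0.12,0,0,0]

```text
time: 22.35
tcp_pos: [0.6004, 0.0446, 0.1619]
ee_rot: [[-1.0, -0.0, -0.002], [-0.0, 1.0, -0.0], [0.002, -0.0, -1.0]]
ft_force: [0.8, 0.1, -0.2]
width: 0.0652
grasp_force: 0.0
```

```bash
python3 go.py 500 260 160 95.4 470.3 374 130 95.4
cat >> h.py <<'E'
def boxes(d,specs):
    w=cloud(d);Z=w[:,:,2]
    for h,ylo,yhi in specs:
        m=((abs(Z-h)<.004)&(w[:,:,1]>ylo)&(w[:,:,1]<yhi)).astype(np.uint8)
        k,l,st,c=cv2.connectedComponentsWithStats(m);i=1+np.argmax(st[1:,4])
        P=ray(d,np.argwhere(l==i)[:,::-1],h)[:,:2]*1000
        print(h,np.round(P.min(0),1),np.round(P.max(0),1),[np.round(q,1).tolist() for q in cv2.minAreaRect(P.astype(np.float32))])
E
python3 - <<'E'
from h import *
d=snap('wrist','w8'); boxes(d,[(.055,0,.1),(.037,0,.1),(.055,-.16,-.05)])
E
```

```text
shift [0.1003, 0.2155, 0.0022] turn [0.0001, -0.0025, -0.0939] t 22.35
shift [0.1299, 0.3295, 0.0322] turn [0.0001, -0.0025, -0.0939] t 22.35
0.055 [560.1  22.3] [644.3  67.2] [[602.2, 44.8], [84.2, 44.8], 0.0]
0.037 [543.3  19.8] [662.3  69.8] [[602.8, 44.8], [119.1, 49.8], 0.1]
0.055 [ 574.6 -135.4] [635.7 -72.7] [[604.9, -104.0], [61.9, 60.5], 88.9]
```

Packing is stacked and centred (within about 1 mm), both in line. Now the strap.

Request:
carry_out:
  rows:
    - [75,0.015,0.035,0,0,-0.002,-0.02]
    - [75,0.03,0.075,0,0,-0.002,-0.04]
    - [75,0.045,0.115,0,0,-0.002,-0.06]
    - [75,0.06,0.155,0,0,-0.002,-0.08]
    - [75,0.075,0.195,0,0,-0.002,-0.094]
    - [75,0.09,0.235,0,0,-0.002,-0.094]
    - [75,0.11,0.275,0.0,0,-0.002,-0.094]
    - [75,0.13,0.31,0.01,0,-0.002,-0.094]
    - [75,0.13,0.3295,0.03,0,-0.002,-0.094]
    - [75,0.13,0.3295,0.032,0,-0.002,-0.094]

```text
time: 23.4
tcp_pos: [0.4665, 0.3764, 0.1264]
ee_rot: [[-0.995, -0.101, -0.005], [-0.101, 0.995, -0.004], [0.005, -0.003, -1.0]]
ft_force: [-0.9, -0.4, -1.7]
width: 0.0652
grasp_force: 0.0
```

Request:
carry_out:
  rows:
    - [75,0,0,0,0,0,0]
    - [75,0,0,0,0,0,0]
    - [75,0,0,0,0,0,0]
    - [75,0,0,0,0,0,0]

```text
time: 23.8
tcp_pos: [0.472, 0.373, 0.132]
ee_rot: [[-0.996, -0.092, 0.002], [-0.092, 0.996, 0.001], [-0.002, 0.001, -1.0]]
ft_force: [-0.4, -0.4, 0.7]
width: 0.0655
grasp_force: 0.0
```

```bash
python3 go.py 470.3 374 3.5 95.4
python3 - <<'E'
from h import *
d=snap('wrist','w9')
E
```

```text
shift [0.0018, 0.001, 0.1285] turn [0.0006, 0.0021, -0.0021] t 23.8
```

View pics/w9.png

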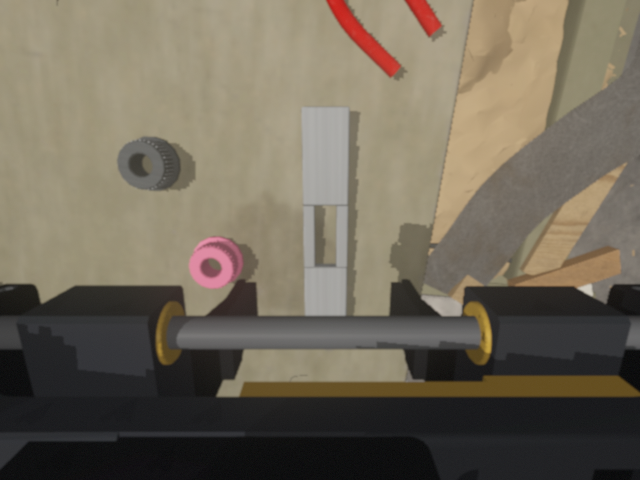

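The strap is between the fingers, slot at rows 205–267 around column 325. The dark nut is at (147,163) and the pink one at (214,262).

Run:
```python
from h import *
d=pickle.load(open('wrist.pkl','rb'))
a=ray(d,[(325.5,205),(325,267),(326,107),(325,310)],.012)*1000
print(a,(a[0]+a[1])/2)
```

```text
[[445.50758158 372.35368594  12.        ]
 [497.46455355 376.82545081  12.        ]
 [372.66273998 365.86808021  12.        ]
 [536.58336098 380.49347869  12.        ]] [471.48606757 374.58956838  12.        ]
```

Request:
carry_out:
  rows:
    - [75,0.0018,0.001,0.04,0,0.002,-0.002]
    - [75,0.0018,0.001,0.08,0,0.002,-0.002]
    - [75,0.0018,0.001,0.11,0,0.002,-0.002]
    - [75,0.0018,0.001,0.128,0,0.002,-0.002]
    - [75,0.0018,0.001,0.128,0,0.002,-0.002]
    - [75,0.0018,0.001,0.128,0,0.002,-0.002]
    - [75,0.0018,0.001,0.128,0,0.002,-0.002]
    - [75,0.0018,0.001,0.128,0,0.002,-0.002]

```text
time: 24.65
tcp_pos: [0.4695, 0.3749, 0.0037]
ee_rot: [[-0.995, -0.096, -0.0], [-0.096, 0.995, 0.001], [0.0, 0.001, -1.0]]
ft_force: [0.1, -0.2, 0.7]
width: 0.0654
grasp_force: 0.0
```

```bash
python3 go.py 470.2 374.2 2.5 95.2
```

```text
shift [-0.0006, -0.0008, 0.0012] turn [0.0006, -0.0002, 0.0053] t 24.65
```

Request:
carry_out:
  rows:
    - [0,-0.0006,-0.0005,0.0005,0,0,0.004]
    - [0,-0.0006,-0.0005,0.0005,0,0,0.004]
    - [0,-0.0006,-0.0005,0.0005,0,0,0.004]
    - [0,-0.0006,-0.0005,0.0005,0,0,0.004]
    - [0,-0.0006,-0.0005,0.0005,0,0,0.004]
    - [0,-0.0006,-0.0005,0.0005,0,0,0.004]
    - [0,-0.0006,-0.0005,0.0005,0,0,0.004]
    - [0,-0.0006,-0.0005,-0.04,0,0,0.004]
    - [0,-0.0006,-0.0005,-0.08,0,0,0.004]
    - [0,-0.0006,-0.0005,-0.12,0,0,0.004]

```text
time: 25.65
tcp_pos: [0.4694, 0.3737, 0.1236]
ee_rot: [[-0.996, -0.092, -0.002], [-0.092, 0.996, -0.002], [0.002, -0.001, -1.0]]
ft_force: [0.4, -0.9, -2.3]
width: 0.0357
grasp_force: 30.0
```

Request:
carry_out:
  rows:
    - [0,0,0,-0.02,0,0,0]
    - [0,0,0,-0.02,0,0,0]
    - [0,0,0,-0.02,0,0,0]
    - [0,0,0,-0.02,0,0,0]

```text
time: 26.05
tcp_pos: [0.4687, 0.3734, 0.1406]
ee_rot: [[-0.996, -0.092, -0.004], [-0.092, 0.996, -0.003], [0.004, -0.003, -1.0]]
ft_force: [-0.5, 0.4, -3.0]
width: 0.0353
grasp_force: 30.0
```

```bash
python3 go.py 600 -30.3 140 0
```

```text
shift [-0.0935, -0.414, 0.0014] turn [-0.0055, -0.001, 1.6631] t 26.05
```

Request:
carry_out:
  rows:
    - [0,-0.009,-0.038,0,0,0,0.14]
    - [0,-0.018,-0.076,0,0,0,0.28]
    - [0,-0.027,-0.114,0,0,0,0.42]
    - [0,-0.036,-0.152,0,0,0,0.56]
    - [0,-0.045,-0.19,0,0,0,0.7]
    - [0,-0.054,-0.228,0,0,0,0.84]
    - [0,-0.063,-0.266,0,0,0,0.98]
    - [0,-0.072,-0.304,0,0,0,1.12]
    - [0,-0.081,-0.34,0,0,0,1.26]
    - [0,-0.088,-0.37,0,0,0,1.4]

```text
time: 27.05
tcp_pos: [0.5909, 0.0113, 0.1412]
ee_rot: [[-0.253, 0.968, -0.004], [0.968, 0.253, -0.002], [-0.001, -0.004, -1.0]]
ft_force: [-0.1, 0.6, -2.3]
width: 0.0356
grasp_force: 30.0
```

Request:
carry_out:
  rows:
    - [0,0,0,0,0,0,0]
    - [0,0,0,0,0,0,0]
    - [0,0,0,0,0,0,0]

```text
time: 27.35
tcp_pos: [0.5908, 0.0156, 0.1418]
ee_rot: [[-0.262, 0.965, -0.003], [0.965, 0.262, 0.0], [0.001, -0.003, -1.0]]
ft_force: [0.4, 0.4, -3.0]
width: 0.0355
grasp_force: 30.0
```

```bash
python3 go.py 600 -30.3 135 0
```

```text
shift [-0.0467, -0.0031, 0.0067] turn [-0.0032, -0.0008, 0.2654] t 27.35
```

Request:
carry_out:
  rows:
    - [0,-0.023,-0.0015,0,-0.003,0,0.13]
    - [0,-0.0465,-0.003,0.003,-0.003,0,0.265]
    - [0,-0.0465,-0.003,0.006,-0.003,0,0.265]
    - [0,-0.0465,-0.003,0.006,-0.003,0,0.265]
    - [0,-0.0465,-0.003,0.006,-0.003,0,0.265]

```text
time: 27.85
tcp_pos: [0.6006, -0.0293, 0.1367]
ee_rot: [[-0.002, 1.0, 0.001], [1.0, 0.002, 0.002], [0.002, 0.001, -1.0]]
ft_force: [-0.9, 0.6, -2.1]
width: 0.0359
grasp_force: 30.0
```

```bash
python3 go.py 600 -30.3 110 0;  python3 - <<'E'
from h import *
a=snap('wrist'); b=snap('top'); s=state();print(s['tcp_pos'])
h=s['tcp_pos'][2]-.003+.012
boxes(b,[(h,-.15,.1)])
o=np.zeros((600,800,3),np.uint8)
o[:480,:640]=a['color'][:,:,::-1]
o[340:600,420:800]=cv2.resize(b['color'][190:280,325:470,::-1],(380,260),interpolation=2)
cv2.imwrite('pics/m10.png',o)
E
```

```text
shift [-0.001, -0.0007, 0.0267] turn [0.0012, -0.0016, 0.0018] t 27.85
[ 0.60088218 -0.02973668  0.13703377]
0.14603377005965387 [581.8  -7.2] [618.4  70.7] [[600.1, 31.8], [77.9, 36.6], 89.9]
```

View pics/m10.png

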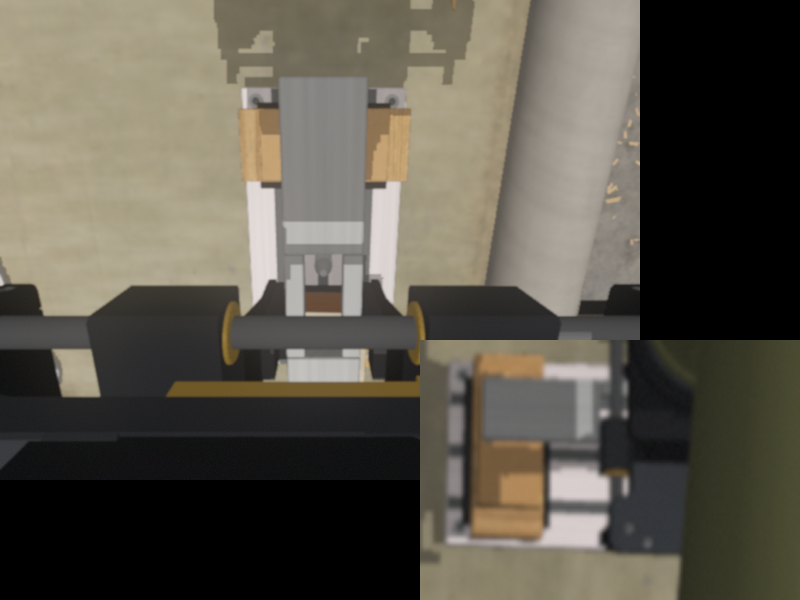

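The strap is in line with the seats. Its slot spans columns 304–343 and the stud shows at (323,268), centred across the slot. I'll lower it over the stud.

Request:
carry_out:
  rows:
    - [0,-0.001,0,0.01,0.001,-0.001,0.001]
    - [0,-0.001,0,0.025,0.001,-0.001,0.001]
    - [0,-0.001,0,0.04,0.001,-0.001,0.001]
    - [0,-0.001,0,0.05,0.001,-0.001,0.001]
    - [0,-0.001,0,0.055,0.001,-0.001,0.001]
    - [0,-0.001,0,0.055,0.001,-0.001,0.001]
    - [0,-0.001,0,0.055,0.001,-0.001,0.001]

```text
time: 28.65
tcp_pos: [0.6013, -0.0328, 0.0823]
ee_rot: [[0.003, 1.0, 0.002], [1.0, -0.003, -0.001], [-0.001, 0.002, -1.0]]
ft_force: [-0.3, 0.6, -1.8]
width: 0.0356
grasp_force: 30.0
```

```bash
python3 go.py 600.5 -30.7 60 0;  python3 - <<'E'
from h import *
a=snap('wrist'); b=snap('top'); s=state();print(s['tcp_pos'])
h=s['tcp_pos'][2]-.003+.012
boxes(b,[(h,-.15,.1)])
cv2.imwrite('pics/m11.png',cv2.resize(a['color'][200:320,220:430,::-1],None,fx=3.5,fy=3.5,interpolation=2))
E
```

```text
shift [0.0021, -0.0009, 0.0223] turn [0.0016, 0.0008, -0.0032] t 28.65
[ 0.60164383 -0.03272547  0.08283332]
0.09183331887020918 [582.6 -10.7] [619.6  66.9] [[601.1, 28.2], [77.7, 36.8], 89.6]
```

View pics/m11.png

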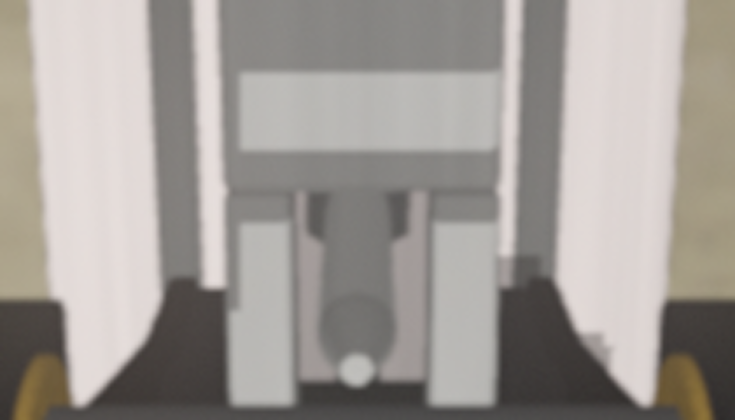

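The stud tip (357,370 in the crop) is through the slot (295–430). The strap wants about 1 mm -x and 2.5 mm +y.

Request:
carry_out:
  rows:
    - [0,0.002,-0.001,0.004,0.001,0.001,-0.004]
    - [0,0.0025,-0.001,0.01,0.001,0.001,-0.004]
    - [0,0.0025,-0.001,0.016,0.001,0.001,-0.004]
    - [0,0.0025,-0.001,0.02,0.001,0.001,-0.004]
    - [0,0.0025,-0.001,0.02,0.001,0.001,-0.004]
    - [0,0.0025,-0.001,0.02,0.001,0.001,-0.004]

```text
time: 29.35
tcp_pos: [0.6, -0.0303, 0.062]
ee_rot: [[-0.001, 1.0, -0.0], [1.0, 0.001, 0.0], [0.0, -0.0, -1.0]]
ft_force: [-0.2, -0.4, -3.0]
width: 0.0358
grasp_force: 30.0
```

Request:
carry_out:
  rows:
    - [0,0,0,0.001,0,0,0]
    - [0,0,0,0.002,0,0,0]
    - [0,0,0,0.003,0,0,0]
    - [0,0,0,0.003,0,0,0]
    - [0,0,0,0.003,0,0,0]

```text
time: 29.85
tcp_pos: [0.6001, -0.0301, 0.0592]
ee_rot: [[-0.001, 1.0, 0.0], [1.0, 0.001, 0.0], [0.0, 0.0, -1.0]]
ft_force: [-0.3, -0.3, -3.1]
width: 0.0355
grasp_force: 30.0
```

```bash
python3 go.py 600.5 -30.7 58 0;  python3 - <<'E'
from h import *
b=snap('top'); s=state();print(s['ft_force'])
h=.067
boxes(b,[(h,-.15,.1)])
E
```

```text
shift [-0.0006, 0.0004, 0.0012] turn [0.0002, -0.0004, 0.001] t 29.85
[-3.28347909e-01  9.58400305e-04 -2.91537107e+00]
0.067 [739.1 -64.5] [788.   99.5] [[763.1, 17.9], [164.2, 46.3], 88.6]
```

Request:
carry_out:
  rows:
    - [0,0,0,0.0005,0,0,0]
    - [0,0,0,0.001,0,0,0]
    - [0,0,0,0.0015,0,0,0]
    - [0,0,0,0.0015,0,0,0]

```text
time: 30.3
tcp_pos: [0.6001, -0.0301, 0.0578]
ee_rot: [[-0.001, 1.0, 0.0], [1.0, 0.001, 0.0], [0.0, 0.0, -1.0]]
ft_force: [-0.6, 0.2, -1.1]
width: 0.0354
grasp_force: 30.0
```

Request:
carry_out:
  rows:
    - [0,0,0,0.0005,0,0,0]
    - [0,0,0,0.0007,0,0,0]
    - [0,0,0,0.0007,0,0,0]

```text
time: 30.6
tcp_pos: [0.6001, -0.0301, 0.0578]
ee_rot: [[-0.001, 1.0, 0.0], [1.0, 0.001, 0.001], [0.001, 0.0, -1.0]]
ft_force: [-4.2, 0.1, 5.7]
width: 0.0357
grasp_force: 30.0
```

Request:
carry_out:
  rows:
    - [65,0,0,-0.0005,0,0,0]
    - [65,0,0,-0.0005,0,0,0]
    - [65,0,0,-0.0005,0,0,0]
    - [65,0,0,-0.0005,0,0,0]
    - [65,0,0,-0.03,0,0,0]
    - [65,0,0,-0.07,0,0,0]
    - [65,0,0,-0.1,0,0,0]
    - [65,0,0,-0.12,0,0,0]
    - [65,0,0,-0.12,0,0,0]
    - [65,0,0,-0.12,0,0,0]

```text
time: 31.6
tcp_pos: [0.6, -0.0301, 0.1766]
ee_rot: [[-0.001, 1.0, 0.0], [1.0, 0.001, 0.001], [0.001, 0.0, -1.0]]
ft_force: [-0.9, -0.1, -0.6]
width: 0.0564
grasp_force: 0.0
```

```bash
python3 go.py 425.2 232.4 150 0;  python3 - <<'E'
from h import *
a=snap('wrist','w12'); boxes(a,[(.067,-.2,.1)])
cv2.imwrite('pics/m12.png',cv2.resize(a['color'][60:320,180:480,::-1],None,fx=2.3,fy=2.3,interpolation=2))
E
```

```text
shift [0.2626, -0.1745, 0.0267] turn [0.0003, -0.0007, 0.0011] t 31.6
0.067 [741.1 -65.9] [787.4 100.4] [[764.2, 17.2], [167.1, 42.7], 88.5]
```

View pics/m12.png

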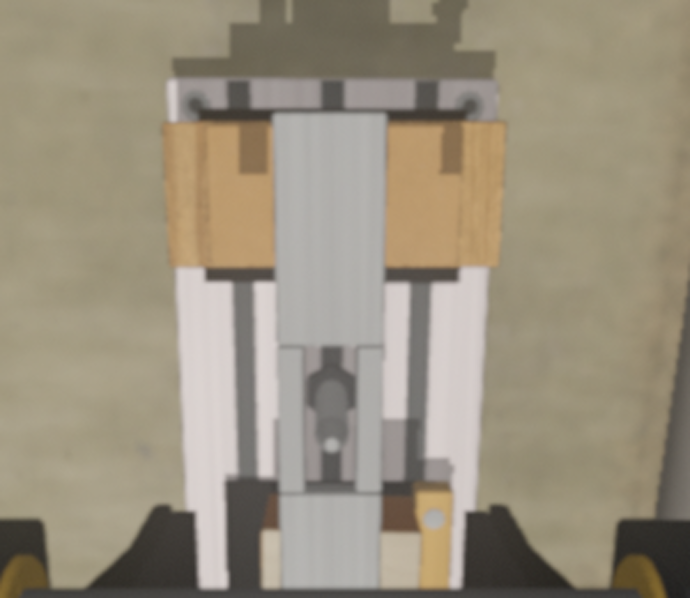

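Strap lies across both pieces, in line. In the crop the slot is rows 346–492, columns 304–357, with the stud tip at (331,445).

Run:
```python
from h import *
d=pickle.load(open('wrist.pkl','rb'))
f=lambda x,y:(180+x/2.3-.3,60+y/2.3-.3)
a=ray(d,[f(331,346),f(331,492),f(304,420),f(357,420)],.067)*1000
print(a,'slot y',(a[0,1]+a[1,1])/2,'x',(a[2,0]+a[3,0])/2)
print('tip',ray(d,[f(331,445)],.0925)*1000)
```

```text
[[601.84464632  -4.19383259  67.        ]
 [601.91672516 -56.0844306   67.        ]
 [592.6082714  -29.86520033  67.        ]
 [610.80949382 -29.85073469  67.        ]] slot y -30.13913159250822 x 601.7088826099697
tip [[601.82643156 -31.16941616  92.5       ]]
```

Request:
carry_out:
  rows:
    - [65,0.035,-0.023,0,0,0,0]
    - [65,0.07,-0.046,0,0,0,0]
    - [65,0.105,-0.07,0,0,0,0]
    - [65,0.14,-0.093,0,0,0,0]
    - [65,0.175,-0.116,0,0,0,0]
    - [65,0.21,-0.14,0.01,0,0,0]
    - [65,0.245,-0.163,0.02,0,0,0]
    - [65,0.2625,-0.1745,0.027,0,0,0]
    - [65,0.2625,-0.1745,0.027,0,0,0]
    - [65,0.2625,-0.1745,0.027,0,0,0]

```text
time: 32.65
tcp_pos: [0.4247, 0.2315, 0.1488]
ee_rot: [[-0.002, 1.0, -0.001], [1.0, 0.002, -0.002], [-0.002, -0.001, -1.0]]
ft_force: [0.2, 0.2, -0.2]
width: 0.0567
grasp_force: 0.0
```

Request:
carry_out:
  rows:
    - [65,0,0,0,0,0,0]
    - [65,0,0,0,0,0,0]
    - [65,0,0,0,0,0,0]
    - [65,0,0,0,0,0,0]

```text
time: 33.05
tcp_pos: [0.4257, 0.2317, 0.1502]
ee_rot: [[0.0, 1.0, 0.0], [1.0, -0.0, 0.001], [0.001, 0.0, -1.0]]
ft_force: [-0.0, 0.7, -0.0]
width: 0.0564
grasp_force: 0.0
```

```bash
python3 go.py 425.2 232.4 6.5 0;  python3 - <<'E'
from h import *
a=snap('wrist','w13')
w=cloud(a);Z=w[:,:,2]
c=a['color'].astype(int);m=((abs(Z-.022)<.004)&(np.hypot(w[:,:,0]-.426,w[:,:,1]-.232)<.035)).astype(np.uint8)
P=ray(a,np.argwhere(m)[:,::-1],.022)[:,:2]*1000
print(len(P),cv2.minEnclosingCircle(P.astype(np.float32)),P.min(0),P.max(0))
cv2.imwrite('pics/m13.png',a['color'][:,:,::-1])
E
```

```text
shift [0.0006, -0.0006, 0.1437] turn [0.0004, -0.0006, -0.0002] t 33.05
1149 ((426.8232116699219, 232.4567108154297), 18.65255355834961) [408.65610309 213.93670727] [444.82539994 251.10279573]
```

View pics/m13.png

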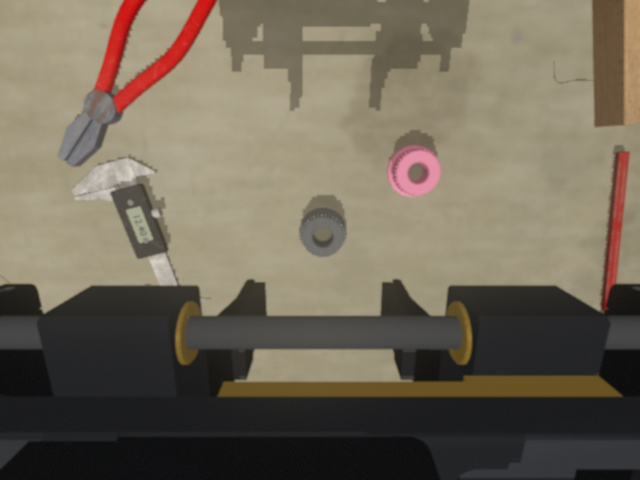

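The dark nut is at (323,232), centred on the fingers' line. The pink one at (414,171) is outside the grasp. Going down on the dark one.

Request:
carry_out:
  rows:
    - [65,0.0007,-0.0006,0.045,0,0,0]
    - [65,0.0007,-0.0006,0.09,0,0,0]
    - [65,0.0007,-0.0006,0.125,0,0,0]
    - [65,0.0007,-0.0006,0.143,0,0,0]
    - [65,0.0007,-0.0006,0.143,0,0,0]
    - [65,0.0007,-0.0006,0.143,0,0,0]
    - [65,0.0007,-0.0006,0.143,0,0,0]
    - [65,0.0007,-0.0006,0.143,0,0,0]

```text
time: 33.9
tcp_pos: [0.4258, 0.2338, 0.0085]
ee_rot: [[-0.001, 1.0, 0.002], [1.0, 0.001, 0.002], [0.002, 0.002, -1.0]]
ft_force: [-0.0, 1.1, -0.5]
width: 0.0566
grasp_force: 0.0
```

```bash
python3 go.py 425.2 232.4 6.5 0
```

```text
shift [-0.0014, -0.0006, 0.002] turn [0.0023, -0.0025, 0.0011] t 33.9
```

Request:
carry_out:
  rows:
    - [65,-0.0014,-0.0006,0.0015,0.002,-0.002,0]
    - [65,-0.0014,-0.0006,0.0015,0.002,-0.002,0]
    - [0,-0.0014,-0.0006,0.0015,0.002,-0.002,0]
    - [0,-0.0014,-0.0006,0.0015,0.002,-0.002,0]
    - [0,-0.0014,-0.0006,0.0015,0.002,-0.002,0]
    - [0,-0.0014,-0.0006,0.0015,0.002,-0.002,0]
    - [0,-0.0014,-0.0006,0.0015,0.002,-0.002,0]
    - [0,-0.0014,-0.0006,0.0015,0.002,-0.002,0]

```text
time: 34.7
tcp_pos: [0.4242, 0.2315, 0.0055]
ee_rot: [[-0.001, 1.0, -0.002], [1.0, 0.001, -0.002], [-0.002, -0.002, -1.0]]
ft_force: [0.5, 0.0, 0.4]
width: 0.0357
grasp_force: 30.0
```

Request:
carry_out:
  rows:
    - [0,0,0,-0.04,0,0,0]
    - [0,0,0,-0.08,0,0,0]
    - [0,0,0,-0.12,0,0,0]
    - [0,0,0,-0.135,0,0,0]
    - [0,0,0,-0.135,0,0,0]
    - [0,0,0,-0.135,0,0,0]
    - [0,0,0,-0.135,0,0,0]

```text
time: 35.4
tcp_pos: [0.4232, 0.231, 0.1387]
ee_rot: [[-0.001, 1.0, -0.004], [1.0, 0.001, -0.004], [-0.004, -0.004, -1.0]]
ft_force: [-0.1, -0.5, -1.2]
width: 0.0358
grasp_force: 30.0
```

```bash
python3 go.py 600.1 -31 140 0
```

```text
shift [-0.2622, 0.1767, -0.0011] turn [-0.0044, 0.0038, 0.001] t 35.4
```

Request:
carry_out:
  rows:
    - [0,-0.035,0.023,0,-0.002,0.002,0]
    - [0,-0.07,0.047,0,-0.002,0.002,0]
    - [0,-0.105,0.07,0,-0.002,0.002,0]
    - [0,-0.14,0.094,0,-0.002,0.002,0]
    - [0,-0.175,0.117,0,-0.002,0.002,0]
    - [0,-0.21,0.141,0,-0.002,0.002,0]
    - [0,-0.24,0.165,0,-0.002,0.002,0]
    - [0,-0.263,0.1767,0,-0.002,0.002,0]
    - [0,-0.263,0.1767,0,-0.002,0.002,0]
    - [0,-0.263,0.1767,0,-0.002,0.002,0]

```text
time: 36.4
tcp_pos: [0.6002, -0.0315, 0.1388]
ee_rot: [[0.001, 1.0, -0.003], [1.0, -0.001, -0.0], [-0.0, -0.003, -1.0]]
ft_force: [0.7, 0.6, -1.0]
width: 0.036
grasp_force: 30.0
```

Request:
carry_out:
  rows:
    - [0,0,0,0.01,0,0,0]
    - [0,0,0,0.02,0,0,0]
    - [0,0,0,0.02,0,0,0]
    - [0,0,0,0.02,0,0,0]
    - [0,0,0,0.02,0,0,0]

```text
time: 36.9
tcp_pos: [0.6014, -0.0307, 0.1208]
ee_rot: [[-0.002, 1.0, 0.001], [1.0, 0.002, 0.001], [0.001, 0.001, -1.0]]
ft_force: [-0.7, -0.4, -0.9]
width: 0.0357
grasp_force: 30.0
```

```bash
python3 go.py 600.1 -31.9 78 0;  python3 - <<'E'
from h import *
a=snap('wrist'); s=snap('side')
w=cloud(a);h=state()['tcp_pos'][2]-.0055+.022;Z=w[:,:,2]
m=((abs(Z-h)<.004)&(np.hypot(w[:,:,0]-.602,w[:,:,1]+.03)<.05)).astype(np.uint8)
P=ray(a,np.argwhere(m)[:,::-1],h)[:,:2]*1000; print(len(P),h, P.min(0),P.max(0))
o=np.hstack([cv2.resize(a['color'][180:330,240:400,::-1],(400,375),interpolation=2),cv2.resize(s['color'][130:280,230:390,::-1],(400,375),interpolation=2)])
cv2.imwrite('pics/m14.png',o)
K=s['K']
for p in((.600,-.0312,.092),(.600,-.0312,.067)):
    q=K@(s['R']@np.array(p)+s['t']); print(q[:2]/q[2])
E
```

```text
shift [-0.0012, -0.0014, 0.0428] turn [0.0006, -0.0006, 0.0016] t 36.9
2524 0.1375606814103555 [575.85264552 -47.65759272] [630.10741758 -10.05072614]
[308.81980844 184.90905552]
[308.78732207 196.09094124]
```

View pics/m14.png

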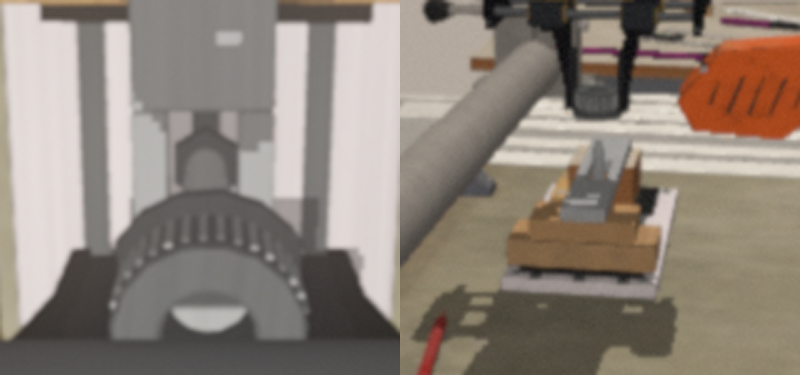

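The nut hangs directly above the stud, seen from +y (side crop: nut at (597,100), stud at (597,150)). I'll apply the small correction and lower it.

Request:
carry_out:
  rows:
    - [0,-0.0012,-0.0014,0.005,0,0,0.001]
    - [0,-0.0012,-0.0014,0.012,0,0,0.001]
    - [0,-0.0012,-0.0014,0.018,0,0,0.001]
    - [0,-0.0012,-0.0014,0.018,0,0,0.001]
    - [0,-0.0012,-0.0014,0.018,0,0,0.001]
    - [0,-0.0012,-0.0014,0.018,0,0,0.001]

```text
time: 37.6
tcp_pos: [0.6001, -0.0323, 0.1027]
ee_rot: [[-0.0, 1.0, 0.0], [1.0, 0.0, 0.0], [0.0, 0.0, -1.0]]
ft_force: [0.2, 0.6, -1.9]
width: 0.0359
grasp_force: 30.0
```

```bash
python3 go.py 600.1 -31.9 82 0
```

```text
shift [0.0004, 0.0, 0.0207] turn [0.0004, -0.0003, 0.0] t 37.6
```

Request:
carry_out:
  rows:
    - [0,0.0004,0,0.003,0,0,0]
    - [0,0.0004,0,0.006,0,0,0]
    - [0,0.0004,0,0.009,0,0,0]
    - [0,0.0004,0,0.012,0,0,0]
    - [0,0.0004,0,0.012,0,0,0]
    - [0,0.0004,0,0.012,0,0,0]

```text
time: 38.2
tcp_pos: [0.5999, -0.0319, 0.0905]
ee_rot: [[0.0, 1.0, -0.0], [1.0, -0.0, 0.0], [0.0, -0.0, -1.0]]
ft_force: [-0.6, 0.8, -1.2]
width: 0.0356
grasp_force: 30.0
```

Request:
carry_out:
  rows:
    - [0,0,0,0.004,0,0,0]
    - [0,0,0,0.008,0,0,0]
    - [0,0,0,0.012,0,0,0]
    - [0,0,0,0.015,0,0,0]
    - [0,0,0,0.016,0,0,0]
    - [0,0,0,0.016,0,0,0]
    - [0,0,0,0.016,0,0,0]

```text
time: 38.9
tcp_pos: [0.6, -0.0319, 0.0747]
ee_rot: [[0.0, 1.0, 0.0], [1.0, -0.0, 0.0], [0.0, 0.0, -1.0]]
ft_force: [-0.3, 0.1, -1.3]
width: 0.0357
grasp_force: 30.0
```

Request:
carry_out:
  rows:
    - [0,0,0,0.001,0,0,0]
    - [0,0,0,0.0015,0,0,0]
    - [0,0,0,0.0015,0,0,0]

```text
time: 39.2
tcp_pos: [0.5999, -0.0318, 0.0731]
ee_rot: [[-0.0, 1.0, 0.0], [1.0, 0.0, 0.0], [0.0, 0.0, -1.0]]
ft_force: [-0.3, -0.1, -1.0]
width: 0.0355
grasp_force: 30.0
```

Request:
carry_out:
  rows:
    - [0,0,0,0.0005,0,0,0]
    - [0,0,0,0.001,0,0,0]
    - [0,0,0,0.001,0,0,0]

```text
time: 39.5
tcp_pos: [0.6001, -0.0318, 0.0726]
ee_rot: [[-0.0, 1.0, 0.0], [1.0, 0.0, 0.001], [0.001, 0.0, -1.0]]
ft_force: [-1.4, 0.5, 2.9]
width: 0.0358
grasp_force: 30.0
```

Contact. I'll release and withdraw.

Request:
carry_out:
  rows:
    - [65,0,0,0,0,0,0]
    - [65,0,0,0,0,0,0]
    - [65,0,0,0,0,0,0]
    - [65,0,0,0,0,0,0]
    - [65,0,0,-0.02,0,0,0]
    - [65,0,0,-0.06,0,0,0]
    - [65,0,0,-0.1,0,0,0]
    - [65,0,0,-0.1,0,0,0]
    - [65,0.05,0,-0.12,0,0,0]
    - [65,0.09,0,-0.13,0,0,0]

```text
time: 40.5
tcp_pos: [0.6002, 0.0577, 0.203]
ee_rot: [[0.004, 1.0, 0.002], [1.0, -0.004, 0.001], [0.001, 0.001, -1.0]]
ft_force: [0.6, 1.6, 0.2]
width: 0.0569
grasp_force: 0.0
```

Request:
carry_out:
  rows:
    - [65,0.05,0,-0.02,0,0,0]
    - [65,0.1,0,-0.02,0,0,0]
    - [65,0.15,0,-0.02,0,0,0]
    - [65,0.15,0,-0.02,0,0,0]
    - [65,0.15,0,-0.02,0,0,0]

```text
time: 41.0
tcp_pos: [0.5991, 0.2106, 0.2209]
ee_rot: [[-0.005, 1.0, -0.001], [1.0, 0.005, -0.001], [-0.001, -0.001, -1.0]]
ft_force: [0.2, -1.3, 0.0]
width: 0.0566
grasp_force: 0.0
```

Run:
```python
from h import *
a=snap('top'); s=snap('side'); print(state()['tcp_pos'])
w=cloud(a);Z=w[:,:,2]
def f(h,n,xl,xh,yl,yh):
    m=((abs(Z-h)<.005)&(w[:,:,0]>xl)&(w[:,:,0]<xh)&(w[:,:,1]>yl)&(w[:,:,1]<yh))
    P=ray(a,np.argwhere(m)[:,::-1],h)[:,:2]*1000
    print(n,len(P),np.round(P.min(0),1),np.round(P.max(0),1),'z %.4f'%np.median(Z[m]), np.round(cv2.minAreaRect(P.astype(np.float32))[2],1))
f(.067,'strap',.56,.64,-.15,.09);f(.089,'nut',.57,.63,-.06,0)
for n,lo,hi in(('near',.04,.07),('far',-.12,-.09)):
    m=(w[:,:,1]>lo)&(w[:,:,1]<hi)&(w[:,:,0]>.585)&(w[:,:,0]<.615); print(n,np.median(Z[m]))
b=lambda i,u,v,W,H:cv2.resize(i['color'][v:v+H,u:u+W,::-1],(400,300),interpolation=2)
cv2.imwrite('pics/fin.png',np.hstack([b(a,325,180,144,108),b(s,250,150,120,90)]))
```

```text
[0.60006222 0.20619406 0.22169974]
strap 1778 [ 579.4 -129. ] [618.1  70.4] z 0.0677 0.1
nut 301 [580.8 -48.3] [617. -13.] z 0.0894 0.1
near 0.06766004524654215
far 0.06774206966002345
```

View pics/fin.png

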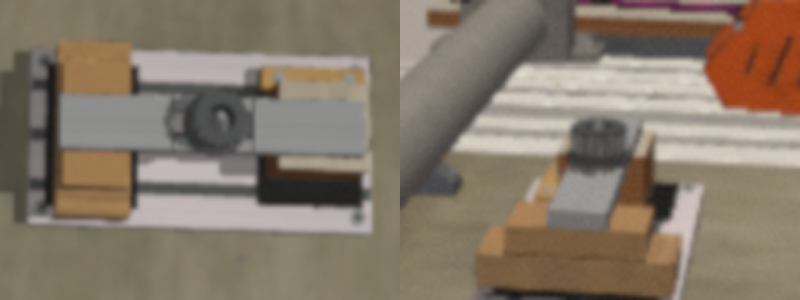

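The nut (crop (217,117)) sits flat on the level strap at z = 0.089, and the strap spans both blocks. Handing in.

```bash
python3 -c "
from bench import manip
print(manip.sign_off())"
```

```text
the job is handed in; nothing more can be done
None
```

The strap clamp is set up and handed in after about 41 s of robot time. The last images show the strap level across the test piece and the packing, its slot centred on the stud to about 1 mm, and the quick nut flat on top. The sanding block and pink nut were not touched.

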